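# Stand the electrode stand over the hidden rail of the service duct

### The arm

A 6-joint arm with a two-finger parallel gripper is mounted at the origin on the work surface. World frame = base frame: x ahead of the robot, y to its left, z up, the work surface at z = 0. Lengths are in mm, angles in rad, forces in N, time in s.
With the tool pointing down it reaches from about 275 to 850 mm from the base axis. Payload 5.2 kg.
Tool frame: the origin (TCP) lies at the very end of the fingers, on their centre line; the grasp point (between the pads) lies 19 mm behind it; z points along the fingers, y is the line along which they close (so a half turn about z gives the same grasp; the last joint's range is limited). The gripper opens to 85 mm and grips with 20 to 120 N. Pads are 22 mm wide; open, the fingers measure 114 mm over their backs; the gripper's body (76 mm by 85 mm) begins 54 mm behind the grasp point. The pads swing forward as they close: fully open they stand 13 mm farther back than shut.
Start: joints at [1.07, 0.259, 1.535, -0, 1.348, -0.203], TCP at [161.358, 525.803, 231.31] pointing down, gripper open.
Joint ranges: [-3.14, 3.14], [-0.91, 2.08], [0.19, 2.58], [-1.22, 4.36], [0.22, 2.71], [-3.12, 3.12]. Speed limits (rad/s): [2.57, 2.57, 3.14, 3.14, 3.14, 3.14].

### API

Orientations are given as a unit quaternion [x, y, z, w].
In Python, from rig import manip, optics gives the robot as it stands.
- The arm moves only by the shell command python3 -m crank 'ROWS' [OPENING]. ROWS is JSON, a list of rows, each a list of 6 numbers: the shift along the tool's x, y, z in m, then the turn, a rotation vector about the tool's x, y, z in rad. A call has 1 to 20 rows; each row shifts and turns the commanded pose from where the row before left it, along the tool's axes as they then stand; what a row does not reach is not made up. A row lasts 1/10 s, in which the tool goes at most 50 mm and 8.59 degrees, less where a joint would pass 70% of its speed; a pose out of reach is approached as far as the arm can. A call with a gripper value outside its range is refused whole. OPENING is the opening, from 0 (shut) to 1 (fully open), set as the call begins (- or left out, the last holds). The fingers move at their own pace and stop on an object; the grip force is fixed at half the most. Time passes only in rows, so rows that do not move let the fingers close. It gives the time, the measured TCP pose, the force, the opening and the grip force at its end, in the units of the state.
- manip.state(): the state, without advancing time (a new reading comes with each control period).
- optics.grab_frame(name): name is "scene" or "top" or "wrist"; returns the picture (480x640x3 uint8, blue, green, red); there is no depth.
- optics.camera_model(name): a dict with "fx", "fy", "cx", "cy" (pixels), "dist" ([k1, k2, p1, p2, k3] as OpenCV has them; the pictures are not rectified), "R" (3x3) and "t" (3): a world point X has camera coordinates R X + t. Camera axes: x right, y down, z forward; pixel columns grow to the right and rows downward; lengths in mm; the calibration is good to about 2 mm. A picture is of the moment at which its call begins: read the wrist's pose just before it. camera_model takes no time and is no camera call; for the wrist camera it gives the pose at the moment of the call.
- manip.hand_in(): hands the job in; it is judged then, once.
The state is a dict: "time": time; "q": joint angles; "joint_velocities": joint speeds; "joint_torque": joint torques, N m; "eef_pos": TCP position; "ee_rot": TCP orientation; "force": force on the tool from outside, world axes, zero at the start; "torque": the same for the moment, N m; "gripper_width": finger opening in mm; "grasp_force": force on a finger pad.
Only numpy, scipy, OpenCV 4.12 (cv2) and the standard library are available. Lean on these libraries where they do the work, as an engineer would, in place of code of your own. Each camera call takes 0.05 s, during which the arm holds its last target. There are 200 camera calls.

### The job

The thin cover sheet of the bench duct has one cross rail hidden under it. First press gently along the cover with your fingertips to feel where the rail is, then lift the electrode stand onto the cover right over the rail, midway across the duct's width, set it down softly and let go so that it stands firm and upright. The sheet cracks easily: do not lean on it, never rest the stand on a part that gives way under it, and leave the other things on the bench where they are.

Things in the scene. Friction and masses are not known exactly. Their poses are not given: they have to be found in the camera images.
- duct: low grey service duct (wireway) fixed on the bench, a closed box 146 mm wide (x), 484 mm long (y), 70 mm high, with sockets on its far side. Origin: centre of its underside; z up, x across it away from the robot, y along it; yaw within 10 degrees of 0. Under its cover one cross rail, 30 mm wide along y, spans the duct's width; its middle is anywhere from y = -125 to +125 mm and nothing shows it.
- cover: thin grey plastic sheet lying flat in the duct's top, flush with the rim, 140 mm wide (x), 478 mm long (y). Origin: on its top face, middle of its end at the duct's y = -239 mm; axes as the duct's. It is held all round by the rim and rests on the hidden rail. It cracks above 20 N from the fingers.
- cover_mid (a point): centre of the cover's top face, 70 mm above the duct's origin, axes as the duct's. Stiffness felt by a fingertip on the cover's long middle line: it gives 0.8 to 1 mm per N far from the rail, about 0.5 at 50 mm from the rail's middle, 0.1 at 30 mm, under 0.03 over the rail itself. From 80 mm before the sheet's two ends it also grows firmer, to about 0.6 at 50 mm from the end.
- stand_mid (a point): electrode stand, loose on the bench in front of the duct: a round cast-metal foot 80 mm in diameter and 18 mm high, an upright bare steel rod 12 mm in diameter, 220 mm high over all, 0.6 to 0.8 kg. This point: on the rod's axis, half-way up, 110 mm above the foot's underside; z up along the rod.
- beaker: bystander: open whitish plastic beaker 92 mm in diameter, 105 mm high. Origin: centre of its underside.
- cylinder: bystander: glass measuring cylinder 29 mm in diameter on a clear 68 mm foot, 185 mm high. Origin: centre of its underside.
- washbottle: bystander: whitish wash bottle 72 mm in diameter with a blue cap and bent spout, 220 mm high. Origin: centre of its underside.

How it is judged (in metres and radians):
On the way, in this order (a step that is already met when the one before it is completed fails the run):
1. the fingertips press on the cover while the stand is still where it was (contact force between the fingers and cover above 1.5 N and distance of stand_mid from where it was at the start of the episode below 0.02 m), for 0.2 s.
2. the stand is lifted clear of the bench (height (world z) of stand_mid above 0.135 m and contact force between stand and the fingers above 1 N), for 0.2 s.
At the end, for the whole second after the job is handed in: The stand rests on the cover alone, its rod within 22 mm of the middle of the duct's width; the cover under it has sunk by less than 1.5 mm and the rod is within 0.015 rad of upright (which only the rail can give: its axis within about 20 mm of the rail's); the stand is released and still (x of stand_mid in the frame of duct between -0.022 and 0.022 m and y of stand_mid in the frame of duct between -0.16 and 0.16 m and z of stand_mid in the frame of duct between 0.1785 and 0.184 m and angle between stand_mid's own z axis and vertical below 0.015 rad and contact force between stand and cover above 3 N and linear speed of stand below 0.02 m/s); the robot touches nothing.
It fails at once if the fingers press on the cover with more than 20 N (contact force between the fingers and cover above 20 N).
It fails at once if the stand is put down on a weak part of the cover (it sinks more than 2.5 mm under the stand) (contact force between stand and cover above 4 N and z of stand_mid in the frame of duct below 0.1775 m).
It fails at once if the stand is dropped or banged onto the cover (over 120 N) (contact force between stand and cover above 120 N).
It fails at once if the stand topples (angle between stand_mid's own z axis and vertical above 0.4 rad).
It fails at once if another thing on the bench is moved by more than 20 mm (distance of any of beaker, cylinder, washbottle from where it was at the start of the episode above 0.02 m).
It also fails if it takes over 72 s, if anything falls off the work surface, if the arm or the gripper's body presses on something with over 40 N, if the wrist force passes 120 N, or if a joint passes its speed limit or range.

## Working session

There is one attempt and no reset: what is moved stays moved. The work goes in short steps, Python scripts to look and compute and a shell command to move; the robot and the scene stay as the last step left them, time stands still between calls to the robot, and variables do not carry over. Pictures are saved under pics/ and viewed, at most 10 in all, crops included, and the job is handed in when it is done.

```bash
mkdir -p pics; ls; python3 - <<'E'
from rig import manip, optics
import cv2,numpy as np
s=manip.state(); print({k:np.round(v,3).tolist() for k,v in s.items()})
a=optics.grab_frame("scene");b=optics.grab_frame("top")
cv2.imwrite("pics/a.png",a);cv2.imwrite("pics/b.png",b)
for n in("scene","top"):
  m=optics.camera_model(n);print(n,{k:np.round(v,3).tolist() for k,v in m.items()})
E
```

```text
pics
{'time': 0.0, 'q': [1.07, 0.259, 1.536, -0.0, 1.348, -0.203], 'joint_velocities': [0.0, -0.001, -0.001, 0.001, 0.002, -0.0], 'joint_torque': [0.0, -44.602, -29.058, -0.0, 0.012, -0.0], 'eef_pos': [161.1, 525.322, 230.457], 'ee_rot': [0.148, 0.989, -0.001, -0.0], 'force': [0.222, -0.666, 0.549], 'torque': [0.013, -0.055, -0.024], 'grasp_force': 0.0, 'gripper_width': 85.372}
scene {'fx': 613.528, 'fy': 613.528, 'cx': 311.342, 'cy': 231.908, 'dist': [-0.216, 0.0, 0.0, 0.0, 0.0], 'R': [[0.114, 0.993, 0.004], [0.774, -0.087, -0.627], [-0.623, 0.075, -0.779]], 't': [49.263, -381.082, 1455.639]}
top {'fx': 532.79, 'fy': 532.79, 'cx': 320.313, 'cy': 250.089, 'dist': [0.013, 0.0, 0.0, 0.0, 0.0], 'R': [[0.026, -0.999, 0.024], [-0.985, -0.029, -0.172], [0.172, -0.019, -0.985]], 't': [-157.622, 555.257, 871.617]}
```

View pics/a.png

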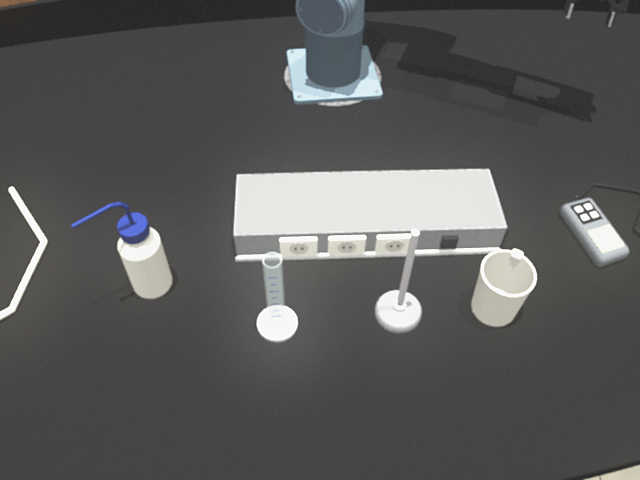

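View pics/b.png

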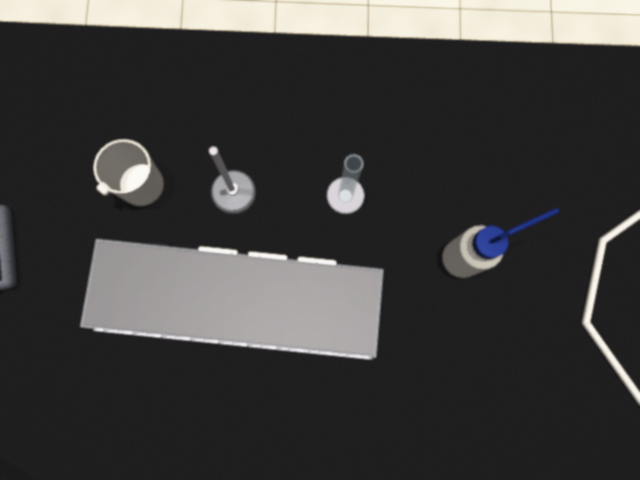

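The scene view has the stand base at about (398,312) with the rod top at (415,234). The top view shows the duct's cover corners near (96,240), (383,268), (376,357) and (81,327). There the stand's foot is at (233,191) and its rod tip at (213,151). The beaker (128,172), cylinder (346,195) and wash bottle (470,250) are all beyond or beside the duct.

```bash
cat > h.py <<'E'
import numpy as np,cv2
from rig import manip,optics
def ray(m,p):
    K=np.array([[m['fx'],0,m['cx']],[0,m['fy'],m['cy']],[0,0,1.]])
    u=cv2.undistortPoints(np.array([[p]],float),K,np.array(m['dist'],float))[0,0]
    R=np.array(m['R']);t=np.array(m['t'])
    return -R.T@t, R.T@np.array([u[0],u[1],1])
def onz(m,p,z):
    c,d=ray(m,p); return c+d*(z-c[2])/d[2]
def tool():  # world->tool helper
    from scipy.spatial.transform import Rotation
    s=manip.state(); return s,Rotation.from_quat(s['ee_rot'])
E
python3 - <<'E'
from h import *
mt=optics.camera_model("top");ms=optics.camera_model("scene")
b=cv2.imread("pics/b.png");a=cv2.imread("pics/a.png")
g=cv2.cvtColor(b,cv2.COLOR_BGR2GRAY)
k=cv2.inRange(g,90,200)
n,l,st,c=cv2.connectedComponentsWithStats(k)
i=1+np.argmax(st[1:,4]);M=cv2.morphologyEx((l==i).astype(np.uint8),cv2.MORPH_OPEN,np.ones((25,25)))
r=cv2.boxPoints(cv2.minAreaRect(cv2.findContours(M,0,1)[0][0]));print(r)
P=np.array([onz(mt,p,70)[:2] for p in r]);print("duct top",P.round(),P.mean(0))
Q=np.array([onz(ms,p,70)[:2] for p in [(236,173),(493,170),(504,234),(235,236)]]);print("scene duct",Q.round(),Q.mean(0))
print("rod tip top/scene",onz(mt,(213,151),220),onz(ms,(415.5,233),220))
print("foot",onz(mt,(233,190),10),onz(ms,(398,310),10))
for nm,p,z in[("beaker",(124,166),105),("cyl",(354,163),185),("cap",(491,242),170)]:print(nm,onz(mt,p,z))
print("beaker s",onz(ms,(508,278),105),"cyl",onz(ms,(273,261),185))
E
```

```text
[[ 81.317535 326.72025 ]
 [ 90.59924  237.72508 ]
 [384.9861   268.428   ]
 [375.7044   357.42316 ]]
duct top [[ 418.  244.]
 [ 565.  244.]
 [ 528. -252.]
 [ 380. -237.]] [ 4.72813009e+02 -1.83373970e-01]
scene duct [[ 379. -236.]
 [ 423.  254.]
 [ 579.  225.]
 [ 531. -243.]] [ 4.78094692e+02 -3.51789975e-02]
rod tip top/scene [670.21655805  19.79911503 220.        ] [674.73893687  20.68890776 220.        ]
foot [673.39944138  20.00571627  10.        ] [673.35883356  20.45514615  10.        ]
beaker [681.03522005 186.74963131 105.        ]
cyl [ 671.39115211 -187.16691945  185.        ]
cap [ 558.57717097 -397.94536534  170.        ]
beaker s [693.27706721 186.44871103 105.        ] cyl [ 675.36187232 -183.39798067  185.        ]
```

```bash
python3 -m crank '[[-0.0282,-0.0257,0,0,0,0],[-0.0282,-0.0257,0,0,0,0],[-0.0282,-0.0257,0,0,0,0],[-0.0282,-0.0257,0,0,0,0],[-0.0282,-0.0257,0,0,0,0],[-0.0282,-0.0257,0,0,0,0],[-0.0282,-0.0257,0,0,0,0],[-0.0282,-0.0257,0,0,0,0],[-0.0282,-0.0257,0,0,0,0],[-0.0282,-0.0257,0,0,0,0],[-0.0282,-0.0257,0,0,0,0],[-0.0282,-0.0257,0,0,0,0],[-0.0282,-0.0257,0,0,0,0],[-0.0282,-0.0257,0,0,0,0],[-0.0282,-0.0257,0,0,0,0],[-0.0282,-0.0257,0,0,0,0],[0,0,0,0,0,-0.105],[0,0,0,0,0,-0.105],[0,0,0,0,0,0]]' 0
python3 - <<'E'
from h import *
import json
m=optics.camera_model("wrist");s=manip.state();w=optics.grab_frame("wrist");cv2.imwrite("pics/w1.png",w)
import pickle;pickle.dump(m,open("w1.pkl","wb"))
print(s['eef_pos'],s['ee_rot'],s['force'],np.round(m['R'],2),m['t'])
E
```

```text
time: 2.0
eef_pos: [471.8, -0.1, 230.8]
ee_rot: [0.044, 0.999, 0.0, -0.001]
force: [0.4, -0.8, -0.0]
gripper_width: 0.1
grasp_force: 0.0
[ 4.71825345e+02 -5.04427289e-02  2.30775690e+02] [ 4.38848211e-02  9.99036394e-01  1.37975214e-04 -6.22235317e-04] [ 0.42583528 -0.81570437 -0.02895504] [[ 0.09  1.    0.  ]
 [ 0.94 -0.08  0.33]
 [ 0.33 -0.03 -0.94]] [ -42.30619709 -486.66801128  227.52617535]
```

View pics/w1.png

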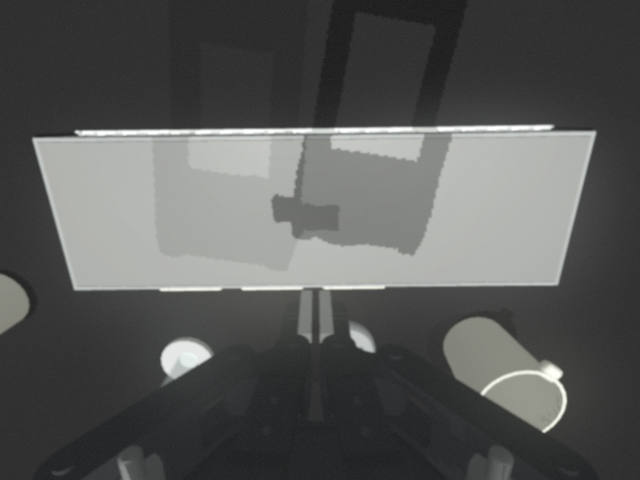

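The wrist view shows the whole cover, with rim corners at (33,138), (596,131), (559,285) and (74,290). The stand's foot is at (186,355) or just right of the fingers at (362,337).

```bash
python3 - <<'E'
from h import *
import pickle
m=pickle.load(open("w1.pkl","rb"))
P=np.array([onz(m,p,70)[:2] for p in [(33,138),(596,131),(559,285),(74,290)]]);print(P.round(1),P.mean(0))
print(np.diff(P[[0,1]],axis=0),P[2]-P[3],np.linalg.norm(P[1]-P[2]),np.linalg.norm(P[0]-P[3]))
E
```

```text
[[ 380.7 -235.8]
 [ 417.4  247.9]
 [ 564.4  238.4]
 [ 527.2 -248. ]] [472.42341009   0.62061452]
[[ 36.70181052 483.7313313 ]] [ 37.13828298 486.44861795] 147.30703407298643 147.07203842616525
```

```bash
python3 -m crank '[[0,0,0.03,0,0,0],[0,0,0.03,0,0,0],[0,0,0.03,0,0,0],[0,0,0.03,0,0,0],[0,0,0.025,0,0,0],[0,0,0.01,0,0,0],[0,0,0,0,0,0]]'
python3 -m crank '[[0,0,0.002,0,0,0],[0,0,0,0,0,0]]'; python3 -m crank '[[0,0,0.001,0,0,0],[0,0,0,0,0,0]]'
```

```text
time: 2.75
eef_pos: [471.0, 0.8, 75.3]
ee_rot: [0.044, 0.999, 0.0, -0.001]
force: [-0.4, 0.7, 0.3]
gripper_width: 0.0
grasp_force: 0.0
time: 2.95
eef_pos: [473.0, 0.2, 75.4]
ee_rot: [0.044, 0.999, -0.0, 0.001]
force: [-0.0, 0.2, -0.9]
gripper_width: -0.2
grasp_force: 0.0
time: 3.15
eef_pos: [472.5, 0.2, 74.0]
ee_rot: [0.044, 0.999, -0.0, 0.001]
force: [0.1, -0.5, -1.0]
gripper_width: -0.1
grasp_force: 0.0
```

```bash
for i in 1; do python3 -m crank '[[0,0,0.001,0,0,0],[0,0,0,0,0,0]]'; python3 -m crank '[[0,0,0.001,0,0,0],[0,0,0,0,0,0]]'; python3 -m crank '[[0,0,0.001,0,0,0],[0,0,0,0,0,0]]'; done | grep -E "eef_pos|force: \["
```

```text
eef_pos: [472.1, 0.3, 72.4]
force: [0.6, -0.4, 0.0]
eef_pos: [471.9, 0.3, 71.2]
force: [0.1, 0.9, -0.6]
eef_pos: [471.9, 0.3, 70.1]
force: [0.5, 0.5, -0.3]
```

```bash
python3 -m crank '[[0,0,0.001,0,0,0],[0,0,0,0,0,0]]'| grep -E "eef_pos|force: \["
```

```text
eef_pos: [472.1, 0.4, 69.9]
force: [-2.0, 0.6, 7.4]
```

```bash
(python3 -m crank '[[0,0,0,0,0,0],[0,0,0,0,0,0]]'; python3 -m crank '[[0,0.005,0,0,0,0],[0,0,0,0,0,0]]')| grep -E "eef_pos|force: \["
```

```text
eef_pos: [472.0, 0.4, 69.9]
force: [-2.7, 0.8, 7.1]
eef_pos: [473.1, 5.2, 69.9]
force: [0.1, -1.4, 5.6]
```

```bash
(python3 -m crank '[[0,0.005,0,0,0,0],[0,0,0,0,0,0]]'; python3 -m crank '[[0,0.01,0,0,0,0],[0,0,0,0,0,0]]';python3 -m crank '[[0,0.01,0,0,0,0],[0,0,0,0,0,0]]')| grep -E "eef_pos|force: \["
```

```text
eef_pos: [473.6, 10.3, 69.7]
force: [0.1, -2.6, 5.9]
eef_pos: [474.1, 21.2, 69.3]
force: [1.7, 1.2, 3.1]
eef_pos: [474.4, 31.5, 69.1]
force: [0.4, 1.5, 2.5]
```

```bash
(python3 -m crank '[[0,-0.015,-0.0003,0,0,0],[0,-0.016,0,0,0,0],[0,0,0,0,0,0]]'; python3 -m crank '[[0,-0.007,0,0,0,0],[0,0,0,0,0,0]]')| grep -E "eef_pos|force: \["
```

```text
eef_pos: [471.9, -0.7, 69.9]
force: [-0.3, -0.4, 6.9]
eef_pos: [471.4, -6.8, 70.0]
force: [-0.4, 3.3, 7.9]
```

```bash
(python3 -m crank '[[0,-0.008,0,0,0,0],[0,0,0,0,0,0]]'; python3 -m crank '[[0,-0.008,0,0,0,0],[0,0,0,0,0,0]]')| grep -E "eef_pos|force: \["
```

```text
eef_pos: [470.7, -14.7, 70.0]
force: [0.2, 3.6, 8.4]
eef_pos: [470.1, -22.7, 70.0]
force: [-1.1, 2.5, 7.4]
```

```bash
(python3 -m crank '[[0,-0.008,0,0,0,0],[0,0,0,0,0,0]]'; python3 -m crank '[[0,-0.008,0,0,0,0],[0,0,0,0,0,0]]'; python3 -m crank '[[0,-0.008,0,0,0,0],[0,0,0,0,0,0]]'; python3 -m crank '[[0,-0.008,0,0,0,0],[0,0,0,0,0,0]]'; python3 -m crank '[[0,-0.008,0,0,0,0],[0,0,0,0,0,0]]')| grep -E "eef_pos|force: \["
```

```text
eef_pos: [469.3, -30.6, 70.0]
force: [-0.3, 4.4, 8.3]
eef_pos: [468.7, -38.6, 70.0]
force: [-0.3, 3.2, 8.9]
eef_pos: [467.9, -46.6, 70.0]
force: [-0.4, 2.8, 8.1]
eef_pos: [467.1, -54.8, 69.7]
force: [-0.4, 1.9, 5.4]
eef_pos: [466.2, -63.3, 69.5]
force: [0.3, 1.2, 4.3]
```

```bash
(python3 -m crank '[[0,-0.008,0,0,0,0],[0,0,0,0,0,0]]'; python3 -m crank '[[0,0.025,0,0,0,0],[0,0.025,0,0,0,0],[0,0.02,0,0,0,0],[0,0,0,0,0,0]]'; python3 -m crank '[[0,0.008,0,0,0,0],[0,0,0,0,0,0]]'; python3 -m crank '[[0,0.008,0,0,0,0],[0,0,0,0,0,0]]'; python3 -m crank '[[0,0.008,0,0,0,0],[0,0,0,0,0,0]]';python3 -m crank '[[0,0.008,0,0,0,0],[0,0,0,0,0,0]]')| grep -E "eef_pos|force: \["
```

```text
eef_pos: [465.5, -72.1, 69.4]
force: [-0.5, 1.0, 1.4]
eef_pos: [472.5, -0.1, 70.0]
force: [1.3, 5.4, 7.1]
eef_pos: [473.0, 6.2, 69.8]
force: [0.8, 1.9, 6.2]
eef_pos: [473.4, 14.2, 69.6]
force: [1.5, -0.3, 3.5]
eef_pos: [473.8, 22.8, 69.4]
force: [0.4, 0.1, 2.2]
eef_pos: [474.3, 31.2, 69.3]
force: [-0.1, 1.9, 2.7]
```

```bash
python3 -m crank '[[0,0,-0.04,0,0,0],[0,0,-0.045,0,0,0],[0,0,-0.045,0,0,0],[0,0,-0.045,0,0,0],[0,0,-0.045,0,0,0],[-0.03,0.001,0,0,0,0],[-0.034,0.001,0,0,0,0],[-0.034,0.001,0,0,0,0],[-0.034,0.001,0,0,0,0],[-0.034,0.001,0,0,0,0],[-0.033,0.001,0,0,0,0],[0,0,0,0,0,0],[0,0,0,0,0,0]]' 1
python3 - <<'E'
from h import *
import pickle
s=manip.state();m=optics.camera_model("wrist");w=optics.grab_frame("wrist");cv2.imwrite("pics/w2.png",w)
pickle.dump(m,open("w2.pkl","wb"))
print(s['eef_pos'])
E
```

```text
time: 9.55
eef_pos: [673.0, 19.0, 287.7]
ee_rot: [0.044, 0.999, 0.0, -0.002]
force: [0.7, 0.1, 0.0]
gripper_width: 85.5
grasp_force: 0.0
[672.95706862  19.04106222 287.67435346]
```

View pics/w2.png

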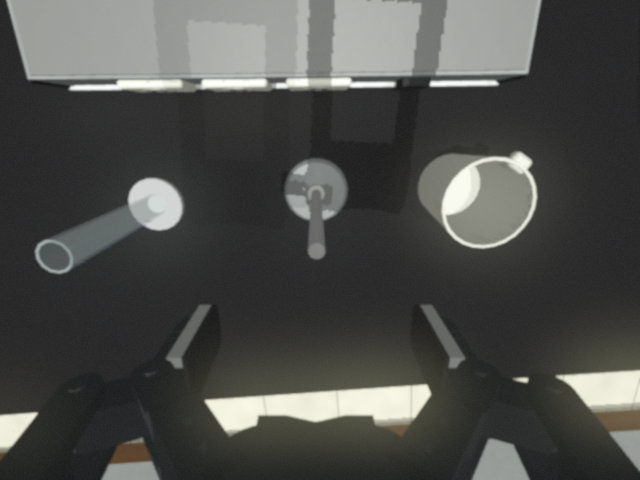

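The rod tip is at (317,250) and the foot centre at (316,189), midway between the open fingers.

```bash
python3 - <<'E'
from h import *
import pickle
m=pickle.load(open("w2.pkl","rb"))
print(onz(m,(317,250),220),onz(m,(316,189),12))
E
```

```text
[670.50823505  21.56213128 220.        ] [668.77078967  21.5932034   12.        ]
```

```bash
python3 -m crank '[[0.002,0.002,0.02,0,0,0],[0,0,0.03,0,0,0],[0,0,0.03,0,0,0],[0,0,0.025,0,0,0],[0,0,0.012,0,0,0],[0,0,0,0,0,0],[0,0,0,0,0,0]]'
python3 -m crank '[[0,0,0,0,0,0],[0,0,0,0,0,0],[0,0,0,0,0,0],[0,0,0,0,0,0],[0,0,0,0,0,0],[0,0,0,0,0,0],[0,0,0,0,0,0],[0,0,0,0,0,0],[0,0,0,0,0,0],[0,0,0,0,0,0]]' 0
```

```text
time: 10.3
eef_pos: [671.8, 21.0, 174.2]
ee_rot: [0.044, 0.999, -0.0, 0.001]
force: [0.5, 0.3, 0.3]
gripper_width: 85.4
grasp_force: 0.0
time: 11.3
eef_pos: [671.8, 20.5, 172.9]
ee_rot: [0.044, 0.999, -0.0, 0.0]
force: [0.0, -2.4, 3.2]
gripper_width: 10.4
grasp_force: 58.5
```

```bash
python3 -m crank '[[0,0,-0.01,0,0,0],[0,0,-0.02,0,0,0],[0,0,-0.025,0,0,0],[0,0,-0.025,0,0,0],[0,0,-0.02,0,0,0],[0,0,-0.005,0,0,0],[0,0,0,0,0,0],[0,0,0,0,0,0]]'
python3 -m crank '[[0.008,-0.002,0,0,0,0],[0.016,-0.005,0,0,0,0],[0.02,-0.006,0,0,0,0],[0.02,-0.006,0,0,0,0],[0.02,-0.006,0,0,0,0],[0.02,-0.006,0,0,0,0],[0.02,-0.006,0,0,0,0],[0.02,-0.006,0,0,0,0],[0.02,-0.006,0,0,0,0],[0.016,-0.005,0,0,0,0],[0.01,-0.004,0,0,0,0],[0.0065,-0.0035,0,0,0,0],[0,0,0,0,0,0],[0,0,0,0,0,0],[0,0,0,0,0,0]]'
python3 - <<'E'
from h import *
import pickle
a=optics.grab_frame("scene");b=optics.grab_frame("top")
cv2.imwrite("pics/c.png",np.hstack([cv2.resize(a[40:340,150:550],(400,300)),b[130:430,50:450]]))
print(manip.state()['eef_pos'])
E
```

```text
time: 12.1
eef_pos: [670.7, 21.3, 275.4]
ee_rot: [0.044, 0.999, 0.0, -0.002]
force: [-0.6, 0.2, -7.5]
gripper_width: 10.6
grasp_force: 58.6
time: 13.6
eef_pos: [471.1, -23.1, 277.6]
ee_rot: [0.044, 0.999, 0.0, 0.0]
force: [0.3, 0.1, -6.4]
gripper_width: 10.4
grasp_force: 58.5
[470.98677518 -23.04524994 277.47172158]
```

View pics/c.png

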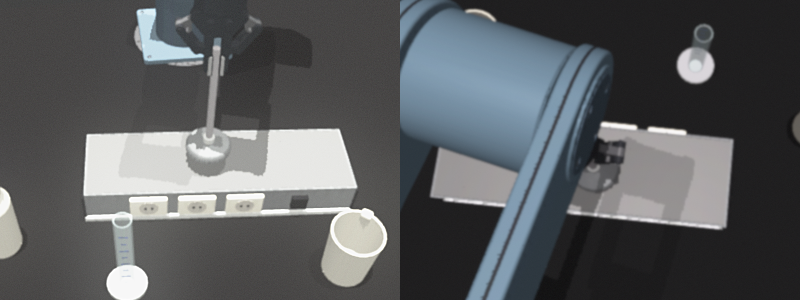

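The stand hangs upright over the cover, its foot at about (358,188) in the full scene frame, with clear space around it. Next I lower it.

```bash
python3 -c "
from h import *
print(onz(optics.camera_model('scene'),(358,186),115))"
(python3 -m crank '[[0,0,0.008,0,0,0],[0,0,0.01,0,0,0],[0,0,0.008,0,0,0],[0,0,0.003,0,0,0],[0,0,0,0,0,0],[0,0,0,0,0,0]]'; python3 -m crank '[[0,0,0.001,0,0,0],[0,0,0.001,0,0,0],[0,0,0,0,0,0]]';python3 -m crank '[[0,0,0.001,0,0,0],[0,0,0,0,0,0]]')| grep -E "eef_pos|force: \["
```

```text
[479.48414823 -23.49364544 115.        ]
eef_pos: [470.6, -23.2, 248.7]
force: [-0.1, 0.1, -6.6]
eef_pos: [470.5, -23.1, 246.7]
force: [-0.5, 0.6, -6.6]
eef_pos: [470.4, -23.1, 245.5]
force: [0.3, -0.2, -7.5]
```

```bash
(python3 -m crank '[[0,0,0.001,0,0,0],[0,0,0,0,0,0]]'; python3 -m crank '[[0,0,0.001,0,0,0],[0,0,0,0,0,0]]')| grep -E "eef_pos|force: \["
```

```text
eef_pos: [470.4, -23.1, 244.5]
force: [0.1, 0.1, -7.6]
eef_pos: [470.4, -23.1, 243.5]
force: [-0.5, 0.2, -7.7]
```

```bash
(python3 -m crank '[[0,0,0.0005,0,0,0],[0,0,0,0,0,0]]'; python3 -m crank '[[0,0,0.0005,0,0,0],[0,0,0,0,0,0]]')| grep -E "eef_pos|force: \["
```

```text
eef_pos: [470.4, -23.1, 243.0]
force: [-0.5, 0.3, -8.1]
eef_pos: [470.6, -23.2, 242.8]
force: [0.0, -0.0, -5.8]
```

```bash
(python3 -m crank '[[0,0,0.0005,0,0,0],[0,0,0,0,0,0]]')| grep -E "eef_pos|force: \["
```

```text
eef_pos: [470.7, -23.2, 242.8]
force: [-2.1, 0.6, -1.3]
```

```bash
(python3 -m crank '[[0,0,0.0005,0,0,0],[0,0,0,0,0,0]]')| grep -E "eef_pos|force: \["
```

```text
eef_pos: [470.9, -23.3, 242.8]
force: [-3.2, -0.3, 5.2]
```

Weight is fully carried without sinking, so I open and retreat.

```bash
python3 -m crank '[[0,0,0,0,0,0],[0,0,0,0,0,0],[0,0,0,0,0,0],[0,0,0,0,0,0],[0,0,0,0,0,0],[0,0,0,0,0,0],[0,0,0,0,0,0],[0,0,0,0,0,0]]' 1
python3 -m crank '[[0,0,-0.01,0,0,0],[0,0,-0.02,0,0,0],[0,0,-0.03,0,0,0],[0,0,-0.03,0,0,0],[0,0,-0.03,0,0,0],[0,0,-0.03,0,0,0],[0,0,-0.01,0,0,0],[0,0,0,0,0,0],[0,0,0,0,0,0]]'
python3 - <<'E'
from h import *
import pickle
m=optics.camera_model("wrist");pickle.dump(m,open("w3.pkl","wb"));w=optics.grab_frame("wrist");a=optics.grab_frame("scene")
cv2.imwrite("pics/d.png",np.hstack([cv2.resize(w,(400,300)),a[40:340,150:550]]))
E
```

```text
time: 16.8
eef_pos: [470.5, -23.1, 241.6]
ee_rot: [0.044, 0.999, 0.0, 0.0]
force: [-0.1, -0.4, 0.8]
gripper_width: 85.3
grasp_force: 0.0
time: 17.7
eef_pos: [470.1, -23.0, 400.5]
ee_rot: [0.044, 0.999, 0.0, -0.001]
force: [-0.3, 0.1, -0.3]
gripper_width: 85.4
grasp_force: 0.0
```

View pics/d.png

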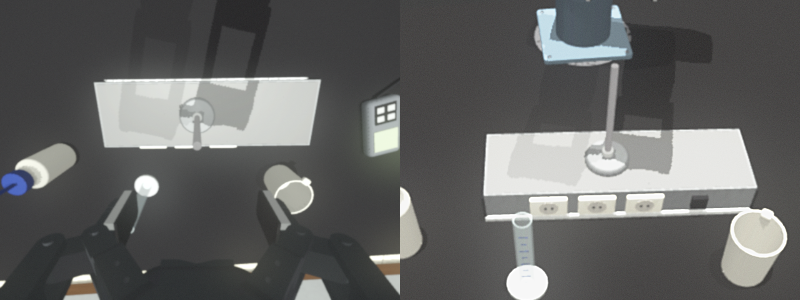

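The stand is upright on the cover: foot at (356,198) and rod tip at (364,106) in scene pixels. The bystanders are where they were. I do one quick position check.

```bash
python3 -c "
from h import *
import pickle
m=optics.camera_model('scene');w=pickle.load(open('w3.pkl','rb'))
for r in (onz(m,(356.5,198),80),onz(m,(364.5,106),290),onz(w,(197*1.6,116*1.6),80),onz(w,(197.5*1.6,145*1.6),290)):
  d=r[:2]-[472.4,.6];c,s=np.cos(-.078),np.sin(-.078);print(r.round(1),'duct',(c*d[0]+s*d[1]).round(1),(-s*d[0]+c*d[1]).round(1))"
```

```text
[476.1 -23.5  80. ] duct 5.5 -23.7
[474.6 -23.2 290. ] duct 4.0 -23.6
[470.3 -21.9  80. ] duct -0.3 -22.6
[469.1 -21.2 290. ] duct -1.6 -22.0
```

```bash
python3 -c "
from rig import manip
print(manip.hand_in())"
```

```text
the job is handed in; nothing more can be done
None
```

The job is handed in, with no verdict returned: I felt the rail at about y = -24 mm along the duct and left the stand released and upright over it, within about 6 mm of the middle of the duct's width, with the beaker, cylinder and wash bottle undisturbed.

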